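# Sort stray engine parts into the trays of their kind

## Robot

A 6-joint arm with a two-finger parallel gripper is mounted at the origin on a cart in front of the work surface, level with it; the furniture and walls round the work are solid. World frame = base frame: x ahead of the robot, y to its left, z up, the work surface at z = 0. Lengths are in m, angles in rad, forces in N, time in s.
With the tool pointing down it reaches from about 0.375 to 0.925 m from the base axis. Payload 5.7 kg.
Tool frame: the origin (TCP) lies at the very end of the fingers, on their centre line; the grasp point (between the pads) lies 19 mm behind it; z points along the fingers, y is the line along which they close (so a half turn about z gives the same grasp; the last joint's range is limited). The gripper opens to 85 mm and grips with 20 to 120 N. Pads are 22 mm wide; open, the fingers measure 114 mm over their backs; the gripper's body (76 mm by 85 mm) begins 54 mm behind the grasp point. The pads swing forward as they close: fully open they stand 13 mm farther back than shut.
Start: joints at [1.028, 0.359, 1.51, -0, 1.272, -0.115], TCP at [0.249, 0.546, 0.231] pointing down, gripper open.
Joint ranges: [-2.97, 2.97], [-1.01, 2.36], [0.21, 2.38], [-0.96, 4.11], [0.2, 2.71], [-2.98, 2.98]. Speed limits (rad/s): [2.39, 2.39, 3.14, 3.14, 3.14, 3.14].

## Interface

Orientations are given as a rotation vector (axis times angle).
In Python, from workcell import robot gives the robot as it stands.
- The arm moves only by the tool carry_out, never from a script. Its argument "rows" is a list of rows, each a list of 2 entries, a list of its own where there are three numbers: the shift along the tool's x, y, z in mm, then the turn about the tool's z in rad. In form: [[[dx, dy, dz], yaw], ...]. A call has exactly 8 rows; each row is the pose to reach, as a shift and turn from the pose commanded when the call began, along the tool's axes at that moment; what a row does not reach only later rows make up. A row lasts 1/12 s, in which the tool goes at most 41.7 mm and 7.16 degrees, less where a joint would pass 70% of its speed; a pose out of reach is approached as far as the arm can. A call with a gripper value outside its range is refused whole. "jaw" is the gripper command: -1 is shut, 1 is fully open, values between are in proportion, set as the call begins (left out, the last holds). The fingers move at their own pace and stop on an object; "force" is the grip in N (left out, the last holds). Time passes only in rows, so rows that repeat a pose let the fingers close, or fill a call up. It gives the time, the measured TCP pose, the force, the opening and the grip force at its end, in the units of the state.
- robot.get_obs(): the state, without advancing time (a new reading comes with each control period).
- robot.capture(name): name is "side" or "top" or "wrist"; returns a dict with "img" (420x560x3 uint8, red, green, blue), "range_z" (420x560 float32, m along the optical axis (not along the pixel's ray), 0 where there is no reading), "fx", "fy", "cx", "cy" (pixels), "position" and "orientation" of the camera in the world. Camera axes: x right, y down, z forward; pixel columns grow to the right and rows downward; lengths in m; the calibration is good to about 2 mm. A picture is of the moment at which its call begins.
- robot.hand_in(): hands the job in; it is judged then, once.
The state is a dict: "t": time; "qpos": joint angles; "joint_velocities": joint speeds; "joint_torque": joint torques, N m; "position": TCP position; "tcp_rot": TCP orientation; "ft_force": force on the tool from outside, world axes, zero at the start; "ft_torque": the same for the moment, N m; "gripper_width": finger opening in m; "gripper_force": force on a finger pad.
Only numpy, scipy, OpenCV 4.12 (cv2) and the standard library are available. Lean on these libraries where they do the work, as an engineer would, in place of code of your own. Each camera call takes 0.05 s, during which the arm holds its last target. There are 200 camera calls.

## Task

Pick out the four loose engine parts on the bench (a valve spring, a bucket tappet, a camshaft bearing cap and a spark plug) and set each one down in the middle of the empty half of the shallow tray that already holds one of its kind. Set each part down the same side up as you found it, with the bearing cap and the spark plug lying parallel to the ones already in their trays. Do not shift the feeler gauge and the spanner that lie among the parts.

Things in the scene. Friction and masses are not known exactly. Their poses are not given: they have to be found in the camera images.
- spring_mid (a point): the loose valve spring: black coil spring standing on end, 29 mm across, 46 mm tall. This point is its centre, 23 mm above its underside; z is up along its axis.
- tappet_mid (a point): the loose bucket tappet: plain grey metal cup standing closed end up, 34 mm across, 26 mm tall. This point is its centre, 13 mm above its underside; z is up along its axis.
- cap_mid (a point): the loose camshaft bearing cap: brown-grey metal bridge with a half-round arch beneath and two bolt holes on top, standing on its two feet, 17 x 60 x 20 mm tall. This point is its centre, 10 mm above its underside; x is across the 17 mm width, y along the 60 mm length, z up; pinch it across the width, at mid-length.
- plug_mid (a point): the loose spark plug: steel and white ceramic, lying on its side, 70 mm long, 24 mm across the hexagon, 20 mm tall. This point is its centre, at mid-length and 10 mm above its underside; y is along its length, the white ceramic end toward +y and the thread toward -y, x across, z up; the hexagon reaches from 2 mm behind to 12 mm ahead of this point along y and is the place to pinch, across x.
- spring_tray_spot (a point): middle of the empty half of the valve spring tray, on its floor (3 mm above the bench). Shallow fixed blue-painted metal tray, 120 mm long (x) by 90 mm wide (y), walls 3 mm thick, rim 9 mm above the bench; z up. The -x half is empty; the +x half holds another valve spring, fixed, centred 58 mm from this point along +x, its top 49 mm above the bench.
- tappet_tray_spot (a point): middle of the empty half of the bucket tappet tray, on its floor (3 mm above the bench). Shallow fixed blue-painted metal tray, 120 mm long (x) by 90 mm wide (y), walls 3 mm thick, rim 9 mm above the bench; z up. The -x half is empty; the +x half holds another bucket tappet, fixed, centred 58 mm from this point along +x, its top 29 mm above the bench.
- cap_tray_spot (a point): middle of the empty half of the camshaft bearing cap tray, on its floor (3 mm above the bench). Shallow fixed blue-painted metal tray, 120 mm long (x) by 90 mm wide (y), walls 3 mm thick, rim 9 mm above the bench; z up. The -x half is empty; the +x half holds another camshaft bearing cap, fixed with its length along y, centred 58 mm from this point along +x, its top 23 mm above the bench.
- plug_tray_spot (a point): middle of the empty half of the spark plug tray, on its floor (3 mm above the bench). Shallow fixed blue-painted metal tray, 120 mm long (x) by 90 mm wide (y), walls 3 mm thick, rim 9 mm above the bench; z up. The -x half is empty; the +x half holds another spark plug, fixed with its length along y, centred 58 mm from this point along +x, its top 23 mm above the bench.
- gauge_mid (a point): a feeler gauge (14 x 92 x 10 mm, dark, flat) lying loose among the parts, not to be shifted; this point is its centre, y along its length
- wrench_mid (a point): a combination spanner (27 x 174 x 8 mm, bright steel) lying loose among the parts, not to be shifted; this point is at the middle of its shank, y along its length
There are look-alikes about, which are no part of the job. What is shaped like the part that bears spring_mid but yellow is not meant.

How it is judged:
By the outcome, as a careful person would: the job done as asked, in the order asked, and still so for the second after the job is handed in, with the robot touching nothing.
It also fails if it takes over 96 s, if anything falls off the work surface, if the arm or the gripper's body presses on something with over 40 N, if the wrist force passes 120 N, or if a joint passes its speed limit or range.

## Working session

There is one attempt and no reset: what is moved stays moved. The work goes in short steps, Python scripts to look and compute and a tool call to move; the robot and the scene stay as the last step left them, time stands still between calls to the robot, and variables do not carry over. Pictures are saved under pics/ and viewed, at most 14 in all, crops included, and the job is handed in when it is done.

Besides the shell and the picture viewer there is one more tool, called after "Request:" as name([rows], argument=value, ...), one row to a line, values as JSON. carry_out: Moves the arm, as the interface text tells. Its arguments: {"type":"object","properties":{"rows":{"type":"array","items":{"type":"array"}},"jaw":{"type":"number"},"force":{"type":"number"}},"required":["rows"]}

```bash
ls; mkdir -p pics
python3 - <<'E'
from workcell import robot
import numpy as np,cv2,pickle
o=robot.get_obs();print({k:np.round(v,3) for k,v in o.items()})
for n in("top","side","wrist"):
    c=robot.capture(n);pickle.dump(c,open(n+'.pkl','wb'));cv2.imwrite(f'pics/{n}0.png',c['img'][...,::-1]);print(n,c['fx'],c['cx'],c['cy'],c['position'],c['orientation'])
E
```

```text
pics
{'t': np.float64(0.0), 'qpos': array([ 1.028,  0.36 ,  1.511, -0.   ,  1.272, -0.115]), 'joint_velocities': array([0.001, 0.   , 0.001, 0.   , 0.001, 0.   ]), 'joint_torque': array([-4.0000e-03, -5.2761e+01, -2.7862e+01, -0.0000e+00,  1.3000e-02,
       -0.0000e+00]), 'position': array([0.249, 0.545, 0.23 ]), 'tcp_rot': array([-6.670e-01, -3.069e+00,  3.000e-03]), 'ft_force': array([-0.292, -0.436,  1.082]), 'ft_torque': array([-0.023,  0.005,  0.008]), 'gripper_force': np.float64(0.0), 'gripper_width': np.float64(0.086)}
top 485.42404485153594 280.1625139917247 208.67140370667107 [ 0.43471892 -0.10245138  0.93307545] [-2.14131078  2.1467139  -0.09746718]
side 469.0912023834023 275.8965524985776 216.0499299008516 [0.53677043 0.67703593 0.68704391] [-0.01755172  2.8310847  -1.31691074]
wrist 319.77122352425073 278.56193481015805 207.9776541301816 [0.18669593 0.57296337 0.37463127] [2.44247964 1.57159308 0.21181727]
```

View pics/top0.png

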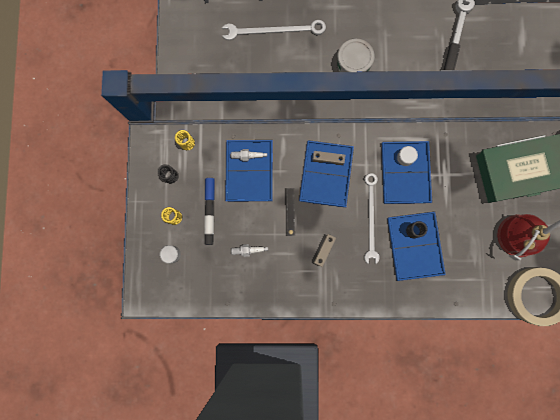

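View pics/side0.png

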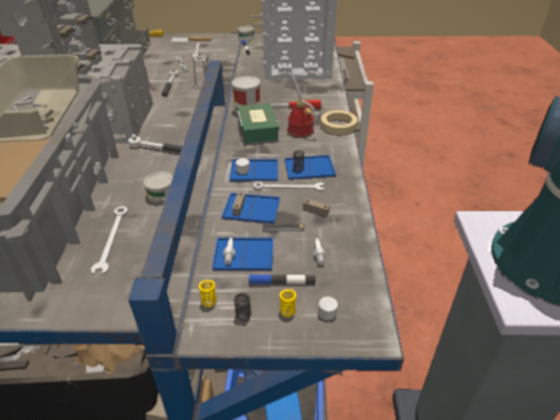

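The top view has image up = +x and left = +y. The loose parts are the spring at (168,174), tappet (169,254), plug (250,251) and cap (324,250). The trays are plug (248,170), cap (326,174), tappet (405,172) and spring (415,246), each with its lower half empty. The gauge is at (291,212), the spanner at (371,220), and a blue beam runs across at row 85.

```bash
cat > h.py <<'E'
import numpy as np,cv2,pickle
from scipy.spatial.transform import Rotation as R
def world(c):
    h,w=c['range_z'].shape;v,u=np.mgrid[:h,:w];z=c['range_z']
    p=np.stack([(u-c['cx'])/c['fx']*z,(v-c['cy'])/c['fy']*z,z],-1)
    return p@R.from_rotvec(c['orientation']).as_matrix().T+c['position']
def plane(c,uv,z):
    uv=np.atleast_2d(uv).astype(float)
    d=np.c_[(uv[:,0]-c['cx'])/c['fx'],(uv[:,1]-c['cy'])/c['fy'],np.ones(len(uv))]@R.from_rotvec(c['orientation']).as_matrix().T
    return c['position']+d*((z-c['position'][2])/d[:,2])[:,None]
def rect(xy):
    (cx,cy),(a,b),t=cv2.minAreaRect((xy*1000).astype(np.float32))
    if a<b:a,b,t=b,a,t+90
    return np.round([cx,cy,a,b,(t+90)%180-90],1)  # mm, long-axis angle from x
E
python3 - <<'E'
from h import *
c=pickle.load(open('top.pkl','rb'));P=world(c);Z=P[...,2]
hsv=cv2.cvtColor(c['img'],cv2.COLOR_RGB2HSV)
print('bench z',np.median(Z[300:310,200:500]),'beam z',np.median(Z[75:95,200:400]),'beam x',P[95,300],P[103,300],P[85,115])
blue=((hsv[...,0]>100)&(hsv[...,0]<125)&(hsv[...,1]>150)&(hsv[...,2]>60)).astype(np.uint8)
for n,(u0,v0,u1,v1) in dict(plug=(220,130,278,208),cap=(294,132,360,212),tap=(376,132,436,208),spr=(382,206,450,284)).items():
    m=np.zeros_like(blue);m[v0:v1,u0:u1]=blue[v0:v1,u0:u1]
    k=cv2.morphologyEx(m,cv2.MORPH_OPEN,np.ones((3,3)));v,u=np.nonzero(k)
    print('tray',n,rect(plane(c,np.c_[u,v],.006)[:,:2]))
for n,(u0,v0,u1,v1),zz in [('spring',(155,160,182,188),.046),('tappet',(155,242,182,268),.026),('plug',(226,238,274,264),.01),('cap',(308,228,342,270),.02),('gauge',(280,185,302,240),.01),('wrench',(360,168,384,268),.008),('plugfix',(228,143,270,164),.02),('capfix',(306,146,348,168),.023),('tapfix',(392,143,420,168),.029),('sprfix',(402,215,430,242),.049)]:
    z=Z[v0:v1,u0:u1];m=(z>(0.009 if 'fix' in n else .004)).astype(np.uint8);m=cv2.morphologyEx(m,cv2.MORPH_OPEN,np.ones((2,2)))
    if n=='spring'or n=='sprfix': m&=(z>.03)
    v,u=np.nonzero(m)
    if len(v)==0: print(n,z.max());continue
    print(n,len(v),rect(plane(c,np.c_[u+u0,v+v0],zz)[:,:2]),'ztop',np.round(np.percentile(z[m>0],[50,95]),3))
im=c['img'][125:290,140:450,::-1];cv2.imwrite('pics/z.png',cv2.resize(im,None,fx=2.5,fy=2.5,interpolation=cv2.INTER_CUBIC))
E
```

```text
bench z 0.0014623345025307488 beam z 0.13953501196345663 beam x [ 0.73243131 -0.11185423  0.12122693] [ 0.76006965 -0.11315546  0.00092774] [0.74566964 0.20443929 0.14384807]
tray plug [ 6.246e+02 -1.180e+01  1.190e+02  8.830e+01  1.000e-01]
tray cap [ 616.9 -162.2  120.5   89.1   -8. ]
tray tap [ 6.181e+02 -3.162e+02  1.198e+02  8.990e+01  1.000e-01]
tray spr [ 476.5 -329.   119.    88.3    7. ]
spring 109 [612.5 137.9  28.8  28.3   1.5] ztop [0.043 0.049]
tappet 303 [460.1 130.4  38.   31.8  89.9] ztop [0.027 0.03 ]
plug 264 [467.  -16.4  68.6  22.7  89.9] ztop [0.016 0.023]
cap 282 [ 466.8 -157.6   53.5   52.3   13.2] ztop [0.021 0.024]
gauge 367 [ 5.405e+02 -1.014e+02  9.050e+01  2.500e+01 -1.000e-01] ztop [0.01  0.013]
wrench 430 [ 529.2 -250.6  170.6   26.3   -1.3] ztop [0.006 0.01 ]
plugfix 244 [649.9 -16.1  69.6  21.6  89.6] ztop [0.019 0.025]
capfix 329 [ 648.4 -161.9   76.2   37.1   89. ] ztop [0.023 0.026]
tapfix 304 [ 652.2 -313.3   52.3   38.3   21.5] ztop [0.03  0.033]
sprfix 138 [ 503.7 -325.3   32.6   26.4  -63.8] ztop [0.047 0.051]
```

View pics/z.png

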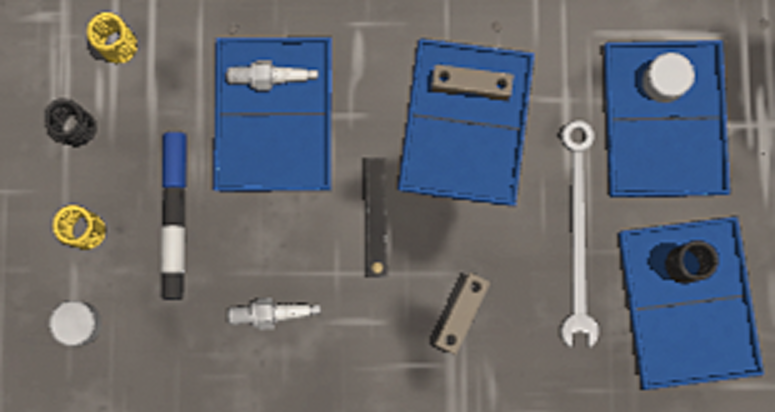

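The zoom shows the loose plug and the fixed plug facing the same way, with the stubby end to the left. The cap lies about 20° off the x axis. Next I refine the part centres from their top faces and work out the first move.

```bash
cat >> h.py <<'E'
def go(x,y,z,a=None):
    """print tool-frame shift (mm) and yaw to world target; a=wanted angle (deg from x) of closing line"""
    from workcell import robot
    o=robot.get_obs();M=R.from_rotvec(o['tcp_rot']).as_matrix()
    cur=np.degrees(np.arctan2(M[1,1],M[0,1]))
    yaw=0 if a is None else -((a-cur+90)%180-90)   # tool z is down
    print('t',round(float(o['t']),2),'tcp',np.round(o['position'],4),'closing',round(float(cur),1),'q6',np.round(o['qpos'][5],2),'tilt',np.round(M[:2,2],4),
     'shift',np.round(M.T@(np.array([x,y,z])-o['position'])*1000,1),'yaw',np.round(np.radians(yaw),3),
     'unit tool x->',np.round(M[:,0],3),'y->',np.round(M[:,1],3))
E
python3 - <<'E'
from h import *
c=pickle.load(open('top.pkl','rb'));P=world(c);Z=P[...,2]
for n,(u0,v0,u1,v1),lo in [('spring',(155,160,182,188),.041),('tappet',(155,242,182,268),.022),('plug',(226,238,274,264),.009),('cap',(308,228,342,270),.017),('plugfix',(228,143,270,164),.013),('capfix',(306,146,348,168),.019)]:
    p=P[v0:v1,u0:u1].reshape(-1,3);p=p[p[:,2]>lo];m=p[:,:2]-p[:,:2].mean(0)
    w,V=np.linalg.eigh(m.T@m);print(n,len(p),rect(p[:,:2]),'mean',np.round(p.mean(0),4),'pca',round(np.degrees(np.arctan2(V[1,1],V[0,1])),1))
go(.612,.138,.16,90)
E
```

```text
spring 93 [523.7  29.3 316.7  28.3  50.9] mean [0.6068 0.1304 0.0844] pca 53.5
tappet 262 [456.8  24.2 255.1  32.1  87.3] mean [0.4615 0.1325 0.034 ] pca 83.4
plug 267 [461.6 -43.8 126.1  27.2  77.5] mean [ 0.4682 -0.0135  0.0342] pca 85.2
cap 265 [ 456.8 -146.8   93.5   33.   -44.1] mean [ 0.4677 -0.1566  0.0455] pca 144.6
plugfix 246 [560.4 -66.3 254.   62.3  29.8] mean [ 0.6486 -0.0119  0.035 ] pca -149.0
capfix 276 [ 542.6 -150.7  228.7   60.    -9.4] mean [ 0.6414 -0.1663  0.0404] pca 159.1
t 0.15 tcp [0.2486 0.5455 0.2307] closing 65.5 q6 -0.12 tilt [-0.0007 -0.0012] shift [-499.7 -219.9   70.9] yaw -0.428 unit tool x-> [-0.91   0.415  0.   ] y-> [ 0.415  0.91  -0.001]
```

Request:
carry_out([
  [[-40,-17,5],-0.05],
  [[-80,-35,15],-0.1],
  [[-110,-50,20],-0.16],
  [[-145,-65,30],-0.22],
  [[-180,-80,40],-0.28],
  [[-215,-95,50],-0.34],
  [[-250,-110,60],-0.4],
  [[-285,-125,70],-0.428],
], jaw=0.2, force=35)

```text
t: 0.82
position: [0.4572, 0.3123, 0.1607]
tcp_rot: [0.005, -3.141, 0.0]
ft_force: [0.6, 0.1, -0.4]
gripper_width: 0.0513
gripper_force: 0.0
```

```bash
python3 -c "
from h import *
go(.612,.138,.16,90)"
```

```text
t 0.82 tcp [0.4572 0.3123 0.1607] closing 90.2 q6 -1.1 tilt [-0.0002 -0.0001] shift [-154.2 -174.9    0.7] yaw 0.003 unit tool x-> [-1.    -0.003  0.   ] y-> [-0.003  1.    -0.   ]
```

Request:
carry_out([
  [[-27,-31,0],0],
  [[-54,-61,0],0],
  [[-81,-92,0],0],
  [[-108,-122,0],0],
  [[-135,-153,0],0],
  [[-154,-175,0],0],
  [[-154,-175,0],0],
  [[-154,-175,0],0],
])

```text
t: 1.48
position: [0.6113, 0.1374, 0.1608]
tcp_rot: [-0.004, -3.141, 0.0]
ft_force: [-1.1, 0.6, 0.4]
gripper_width: 0.0508
gripper_force: 0.0
```

Run:
```python
from h import *
from workcell import robot
c=robot.capture('wrist');pickle.dump(c,open('w1.pkl','wb'));cv2.imwrite('pics/w1.png',c['img'][...,::-1])
go(.612,.138,.005,90)
z=world(c)[...,2];hsv=cv2.cvtColor(c['img'],cv2.COLOR_RGB2HSV)
P=world(c);ok=(c['range_z']>0)&(z>.040)&(z<.055)&(hsv[...,2]<90)&(abs(P[...,0]-.612)<.04)&(abs(P[...,1]-.138)<.04)
p=P[ok];print(len(p),rect(p[:,:2]),np.percentile(p[:,2],[5,50,95]))
```

```text
t 1.53 tcp [0.61   0.1385 0.1607] closing 89.9 q6 -1.46 tilt [-0.0015  0.0002] shift [ -2.2  -0.6 155.7] yaw -0.001 unit tool x-> [-1.     0.001  0.001] y-> [0.001 1.    0.   ]
450 [ 6.141e+02  1.398e+02  2.860e+01  2.790e+01 -2.000e-01] [0.0422491  0.04618993 0.04768133]
```

View pics/w1.png

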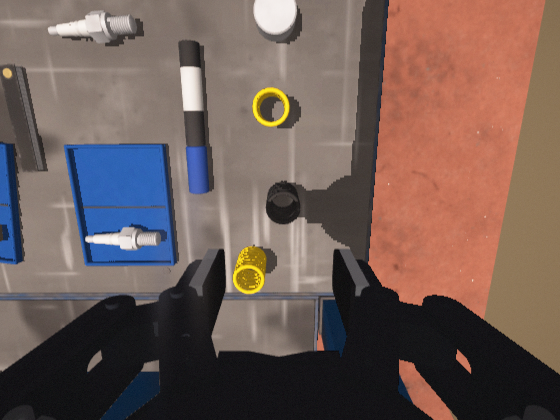

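The spring is at (283,203) and measures (614,140) mm, which agrees with the top view. The fingers straddle it clear of the marker pen and the yellow spring. In this view the plug's thread points to +y and its ceramic to −y.

Request:
carry_out([
  [[-2.5,1,35],0],
  [[-2.5,1,70],0],
  [[-2.5,1,105],0],
  [[-2.5,1,130],0],
  [[-2.5,1,148],0],
  [[-2.5,1,154],0],
  [[-2.5,1,154],0],
  [[-2.5,1,154],0],
])

```text
t: 2.2
position: [0.6127, 0.1409, 0.0079]
tcp_rot: [-0.002, 3.142, 0.0]
ft_force: [0.3, -0.6, 1.0]
gripper_width: 0.051
gripper_force: 0.0
```

Request:
carry_out([
  [[0,0,0],0],
  [[0,0,0],0],
  [[0,0,0],0],
  [[0,0,0],0],
  [[0,0,0],0],
  [[0,0,0],0],
  [[0,0,-10],0],
  [[0,0,-30],0],
], jaw=-1)

```text
t: 2.87
position: [0.6111, 0.1396, 0.0365]
tcp_rot: [0.0, -3.138, 0.001]
ft_force: [-0.3, 0.0, 0.3]
gripper_width: 0.0282
gripper_force: 34.5
```

```bash
python3 -c "
from h import *
go(.448,-.3325,.12,97)"
```

```text
t 2.87 tcp [0.6111 0.1396 0.0365] closing 90.0 q6 -1.46 tilt [-0.0039 -0.0006] shift [ 163.4 -472.1  -82.6] yaw -0.122 unit tool x-> [-1.    -0.     0.004] y-> [-0.     1.    -0.001]
```

Request:
carry_out([
  [[0,0,-30],0],
  [[3,-9,-65],0],
  [[12,-35,-80],0],
  [[24,-70,-80],0],
  [[37,-105,-80],0],
  [[50,-140,-80],-0.03],
  [[61,-175,-80],-0.06],
  [[73,-210,-80],-0.09],
])

```text
t: 3.53
position: [0.5393, -0.0716, 0.1185]
tcp_rot: [-0.144, 3.137, -0.001]
ft_force: [0.1, -0.4, -0.0]
gripper_width: 0.0284
gripper_force: 34.6
```

Request:
carry_out([
  [[12,-35,0],0],
  [[24,-70,0],0],
  [[37,-105,0],0],
  [[49,-140,0],0],
  [[61,-175,0],0],
  [[73,-210,0],0],
  [[85,-245,0],0],
  [[90,-258,0],-0.03],
])

```text
t: 4.2
position: [0.4729, -0.3405, 0.1187]
tcp_rot: [-0.185, 3.135, -0.006]
ft_force: [0.2, 0.2, -0.7]
gripper_width: 0.028
gripper_force: 34.6
```

Run:
```python
from h import *
from workcell import robot
c=robot.capture('wrist');pickle.dump(c,open('w2.pkl','wb'));cv2.imwrite('pics/w2.png',c['img'][...,::-1])
go(.4477,-.3325,.010,97)
t=robot.capture('top');pickle.dump(t,open('top2.pkl','wb'));cv2.imwrite('pics/top2.png',t['img'][...,::-1])
hsv=cv2.cvtColor(c['img'],cv2.COLOR_RGB2HSV);P=world(c)
b=(hsv[...,0]>100)&(hsv[...,0]<125)&(hsv[...,1]>150)&(hsv[...,2]>60)
v,u=np.nonzero(b);p=plane(c,np.c_[u,v],.006)
k=(abs(p[:,0]-.476)<.09)&(abs(p[:,1]+.329)<.07);print(rect(p[k,:2]))
```

```text
t 4.25 tcp [ 0.4728 -0.3412  0.1186] closing 96.9 q6 -2.43 tilt [ 0.0017 -0.0044] shift [ 24.   12.2 108.6] yaw -0.002 unit tool x-> [-0.993 -0.12  -0.001] y-> [-0.119  0.993 -0.005]
[ 492.1 -329.7  149.5   91.     7.2]
```

View pics/w2.png

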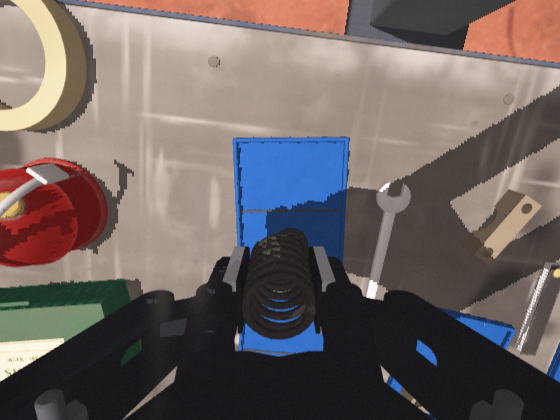

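The spring is held upright over its tray, with the tray's near corners at (234,139) and (349,137). The tray pose agrees with the top view.

Request:
carry_out([
  [[12,6,0],0],
  [[24,12,5],0],
  [[24,12,35],0],
  [[24,12,65],0],
  [[24,12,90],0],
  [[24,12,103],0],
  [[24,12,107.5],0],
  [[24,12,107.5],0],
])

```text
t: 4.97
position: [0.4479, -0.3242, 0.0104]
tcp_rot: [0.189, -3.135, -0.003]
ft_force: [-0.1, -0.4, -1.2]
gripper_width: 0.0278
gripper_force: 35.9
```

```bash
python3 -c "
from h import *
go(.4477,-.3325,.010,97)"
```

```text
t 4.97 tcp [ 0.4479 -0.3242  0.0104] closing 96.9 q6 -2.44 tilt [-0.0014  0.0017] shift [ 1.2 -8.2  0.3] yaw -0.002 unit tool x-> [-0.993 -0.12   0.001] y-> [-0.12   0.993  0.002]
```

Request:
carry_out([
  [[0,0,-4],0],
  [[1,-4,-4],0],
  [[1,-8,-4],0],
  [[1,-8,-4],0],
  [[1,-8,-4],0],
  [[1,-8,0],0],
  [[1,-8,0],0],
  [[1,-8,0],0],
])

```text
t: 5.63
position: [0.4487, -0.3348, 0.01]
tcp_rot: [-0.189, 3.135, -0.002]
ft_force: [0.6, -1.6, 3.5]
gripper_width: 0.0282
gripper_force: 36.2
```

```bash
python3 -c "
from h import *
from workcell import robot
go(.4477,-.3325,.010,97)
for i in range(4):
    c=robot.capture('wrist');print(robot.get_obs()['position'],robot.get_obs()['ft_force'])"
```

```text
t 5.63 tcp [ 0.4487 -0.3348  0.01  ] closing 96.9 q6 -2.45 tilt [ 0.0008 -0.0012] shift [ 0.7  2.4 -0. ] yaw -0.002 unit tool x-> [-0.993 -0.12  -0.001] y-> [-0.12   0.993 -0.001]
[ 0.44868467 -0.33478167  0.01002589] [ 0.0132208  -1.19329191  3.86986647]
[ 0.44864476 -0.33477435  0.01001766] [ 1.23082969 -1.92806776  3.41854849]
[ 0.44865955 -0.33478397  0.01000602] [ 0.40161131 -2.84273225  3.53517109]
[ 0.44865146 -0.3348075   0.01001903] [-0.26321188 -1.54488759  3.71302625]
```

Request:
carry_out([
  [[0,0,0],0],
  [[0,0,0],0],
  [[0,0,0],0],
  [[0,0,0],0],
  [[0,0,-15],0],
  [[0,0,-50],0],
  [[0,0,-90],0],
  [[0,0,-120],0],
], jaw=0.0)

```text
t: 6.5
position: [0.4483, -0.334, 0.1318]
tcp_rot: [-0.189, 3.136, -0.0]
ft_force: [0.9, -0.7, -0.2]
gripper_width: 0.0429
gripper_force: 0.0
```

Run:
```python
from h import *
from workcell import robot
c=robot.capture('wrist');cv2.imwrite('pics/w3.png',c['img'][...,::-1])
P=world(c);hsv=cv2.cvtColor(c['img'],cv2.COLOR_RGB2HSV)
ok=(c['range_z']>0)&(P[...,2]>.043)&(P[...,2]<.058)&(hsv[...,2]<90)&(abs(P[...,0]-.448)<.03)&(abs(P[...,1]+.333)<.03)
p=P[ok];print(len(p),rect(p[:,:2]),p[:,2].max())
go(.460,.1305,.12,90)
```

```text
560 [ 448.5 -335.6   28.5   28.5   36.8] 0.05179406864400726
t 6.55 tcp [ 0.451  -0.3366  0.1372] closing 96.9 q6 -2.46 tilt [ 0.0066 -0.0064] shift [-64.9 462.7  14.3] yaw 0.12 unit tool x-> [-0.993 -0.12  -0.006] y-> [-0.12   0.993 -0.007]
```

View pics/w3.png

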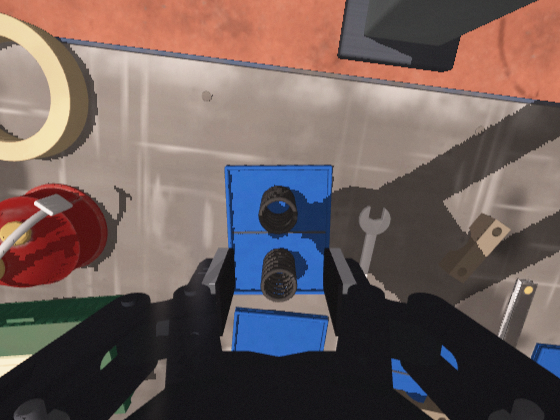

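The spring stands at (278,208) in the empty half, measured 3 mm from the spot. Next is the tappet.

Request:
carry_out([
  [[-5,34,-3],0],
  [[-10,68,-3],0],
  [[-14,102,-3],0],
  [[-19,136,-3],0],
  [[-24,170,-3],0],
  [[-29,204,-3],0],
  [[-33,238,-3],0],
  [[-38,272,-3],0],
], jaw=0.3)

```text
t: 7.22
position: [0.4526, -0.0578, 0.1325]
tcp_rot: [0.188, -3.135, -0.0]
ft_force: [0.6, 0.0, 0.0]
gripper_width: 0.0551
gripper_force: 0.0
```

Request:
carry_out([
  [[-5,34,0],0.02],
  [[-10,68,0],0.04],
  [[-14,102,0],0.06],
  [[-19,136,0],0.08],
  [[-25,170,0],0.1],
  [[-27,190,0],0.12],
  [[-27,190,0],0.12],
  [[-27,190,0],0.12],
])

```text
t: 7.88
position: [0.4568, 0.1332, 0.1324]
tcp_rot: [0.005, -3.141, 0.001]
ft_force: [-0.1, 0.1, -0.9]
gripper_width: 0.0555
gripper_force: 0.0
```

Run:
```python
from h import *
from workcell import robot
c=robot.capture('wrist');pickle.dump(c,open('w4.pkl','wb'))
P=world(c);q=P[...,:2]
ok=(c['range_z']>0)&(P[...,2]>.021)&(P[...,2]<.034)&(abs(P[...,0]-.460)<.03)&(abs(P[...,1]-.131)<.03)
p=P[ok];print(len(p),rect(p[:,:2]),np.percentile(p[:,2],[5,50,95]))
m=rect(p[:,:2])/1000
go(m[0],m[1],.005,90)
```

```text
1326 [461.4 134.2  33.4  32.7  -0.5] [0.02588915 0.02734181 0.02843917]
t 7.93 tcp [0.4569 0.1322 0.1324] closing 90.1 q6 -1.44 tilt [-0.0009 -0.0006] shift [ -4.6   2.  127.4] yaw 0.002 unit tool x-> [-1.    -0.002  0.001] y-> [-0.002  1.    -0.001]
```

Request:
carry_out([
  [[-4.5,2,30],0],
  [[-4.5,2,60],0],
  [[-4.5,2,90],0],
  [[-4.5,2,112],0],
  [[-4.5,2,123],0],
  [[-4.5,2,128],0],
  [[-4.5,2,128],0],
  [[-4.5,2,128],0],
])

```text
t: 8.6
position: [0.4622, 0.1335, 0.0051]
tcp_rot: [-0.001, -3.142, 0.0]
ft_force: [-0.8, -0.0, -0.2]
gripper_width: 0.056
gripper_force: 0.0
```

Request:
carry_out([
  [[0,0,0],0],
  [[0,0,0],0],
  [[0,0,0],0],
  [[0,0,0],0],
  [[0,0,0],0],
  [[0,0,0],0],
  [[0,0,-20],0],
  [[0,0,-50],0],
], jaw=-1)

```text
t: 9.27
position: [0.4599, 0.1341, 0.054]
tcp_rot: [0.0, -3.137, 0.001]
ft_force: [0.5, -0.5, -0.8]
gripper_width: 0.0321
gripper_force: 35.0
```

```bash
python3 -c "
from h import *
go(.5891,-.3163,.12,90)"
```

```text
t 9.27 tcp [0.4599 0.1341 0.054 ] closing 90.0 q6 -1.43 tilt [-0.0045 -0.0007] shift [-128.8 -450.4  -66.3] yaw 0.0 unit tool x-> [-1.    -0.     0.004] y-> [-0.     1.    -0.001]
```

Request:
carry_out([
  [[0,-5,-35],0],
  [[-10,-35,-60],0],
  [[-20,-70,-60],0],
  [[-30,-105,-60],0],
  [[-40,-140,-60],0],
  [[-50,-175,-60],0],
  [[-60,-210,-60],0],
  [[-70,-245,-60],0],
])

```text
t: 9.93
position: [0.5322, -0.1124, 0.1156]
tcp_rot: [-0.001, 3.141, -0.0]
ft_force: [0.0, -0.6, 0.5]
gripper_width: 0.032
gripper_force: 35.0
```

Request:
carry_out([
  [[-10,-35,0],0],
  [[-20,-70,0],0],
  [[-30,-105,0],0],
  [[-40,-140,0],0],
  [[-50,-175,0],0],
  [[-57,-205,0],0],
  [[-57,-205,0],0],
  [[-57,-205,0],0],
])

```text
t: 10.6
position: [0.5892, -0.3174, 0.1151]
tcp_rot: [0.003, 3.141, -0.001]
ft_force: [-0.3, 0.7, -0.8]
gripper_width: 0.0324
gripper_force: 35.1
```

Run:
```python
from h import *
from workcell import robot
c=robot.capture('wrist');pickle.dump(c,open('w5.pkl','wb'));cv2.imwrite('pics/w5.png',c['img'][...,::-1])
c=robot.capture('wrist')
go(.5891,-.3163,.008,90)
```

```text
t 10.7 tcp [ 0.5883 -0.3146  0.1148] closing 90.0 q6 -2.17 tilt [-0.001  0.001] shift [ -0.9  -1.8 106.8] yaw 0.0 unit tool x-> [-1.    -0.     0.001] y-> [-0.     1.     0.001]
```

View pics/w5.png

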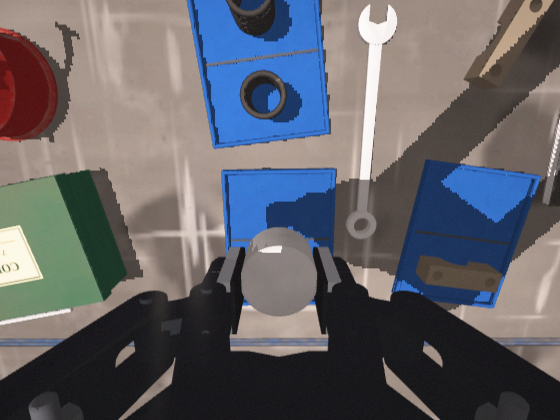

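The tappet is held level over its tray, whose front corners are at (223,170) and (335,169). Now I lower it.

Request:
carry_out([
  [[-1,-1.5,25],0],
  [[-1,-1.5,55],0],
  [[-1,-1.5,80],0],
  [[-1,-1.5,97],0],
  [[-1,-1.5,104],0],
  [[-1,-1.5,106.5],0],
  [[-1,-1.5,106.5],0],
  [[-1,-1.5,106.5],0],
])

```text
t: 11.37
position: [0.5902, -0.316, 0.0092]
tcp_rot: [-0.002, 3.141, -0.0]
ft_force: [-0.5, 1.1, -0.2]
gripper_width: 0.0324
gripper_force: 35.9
```

Run:
```python
from h import *
from workcell import robot
c=robot.capture('top')
print(robot.get_obs()['ft_force'])
go(.5891,-.3163,.008,90)
```

```text
[ 0.55400174  0.32477984 -0.77526216]
t 11.42 tcp [ 0.5904 -0.3163  0.0093] closing 90.1 q6 -2.17 tilt [ 0.0008 -0.0006] shift [1.3 0.1 1.3] yaw 0.001 unit tool x-> [-1.    -0.001 -0.001] y-> [-0.001  1.    -0.001]
```

Lower the last 1.3 mm, release and lift.

Request:
carry_out([
  [[1,0,1],0],
  [[1,0,1.3],0],
  [[1,0,1.3],0],
  [[1,0,1.3],0],
  [[1,0,1.3],0],
  [[1,0,1.3],0],
  [[1,0,1.3],0],
  [[1,0,1.3],0],
])

```text
t: 12.08
position: [0.5899, -0.3169, 0.0084]
tcp_rot: [-0.001, 3.14, -0.001]
ft_force: [-0.5, 1.8, 6.2]
gripper_width: 0.0324
gripper_force: 36.7
```

Request:
carry_out([
  [[0,0,0],0],
  [[0,0,0],0],
  [[0,0,0],0],
  [[0,0,0],0],
  [[0,0,-15],0],
  [[0,0,-50],0],
  [[0,0,-90],0],
  [[0,0,-120],0],
], jaw=0.1)

```text
t: 12.75
position: [0.5892, -0.3175, 0.1291]
tcp_rot: [-0.0, 3.141, -0.001]
ft_force: [0.9, -0.4, -0.1]
gripper_width: 0.0471
gripper_force: 0.0
```

Run:
```python
from h import *
from workcell import robot
c=robot.capture('wrist');c=robot.capture('wrist');cv2.imwrite('pics/w6.png',c['img'][...,::-1])
P=world(c)
ok=(c['range_z']>0)&(P[...,2]>.024)&(P[...,2]<.038)&(abs(P[...,0]-.589)<.03)&(abs(P[...,1]+.316)<.03)
p=P[ok];print('tappet',len(p),rect(p[:,:2]),np.percentile(p[:,2],[5,50,95]))
# cap colour mask
t=pickle.load(open('top.pkl','rb'));hsv=cv2.cvtColor(t['img'],cv2.COLOR_RGB2HSV).astype(int)
m=((hsv[...,0]<25)&(hsv[...,1]>45)&(hsv[...,2]>85)).astype(np.uint8)
for n,(u0,v0,u1,v1),z in [('cap',(308,228,342,270),.02),('capfix',(306,146,348,168),.023)]:
    q=np.zeros_like(m);q[v0:v1,u0:u1]=m[v0:v1,u0:u1];q=cv2.morphologyEx(q,cv2.MORPH_OPEN,np.ones((3,3)));v,u=np.nonzero(q);print(n,len(v),rect(plane(t,np.c_[u,v],z)[:,:2]))
go(.467,-.157,.13,70)
```

```text
tappet 1352 [ 588.1 -318.    33.3   33.2  -89.2] [0.02889385 0.03036363 0.03143376]
cap 259 [ 468.2 -157.4   59.6   17.8  -26. ]
capfix 176 [ 645.3 -167.8   40.6   16.4   82.3]
t 12.85 tcp [ 0.5926 -0.3197  0.1333] closing 90.0 q6 -2.17 tilt [ 0.009  -0.0063] shift [125.6 162.7   1.1] yaw 0.349 unit tool x-> [-1.    -0.    -0.009] y-> [-0.     1.    -0.006]
```

The tappet is within 2 mm of its spot. Next is the cap at (468,−157) mm, −26°, 59.6 × 17.8 mm.

Request:
carry_out([
  [[20,26,0],0.08],
  [[42,55,0],0.16],
  [[65,84,0],0.24],
  [[87,113,0],0.32],
  [[109,141,0],0.4],
  [[123,161,0],0.45],
  [[123,161,0],0.454],
  [[123,161,0],0.454],
], jaw=-0.05)

```text
t: 13.52
position: [0.4646, -0.155, 0.1265]
tcp_rot: [-0.704, -3.06, -0.0]
ft_force: [0.3, -0.2, 1.0]
gripper_width: 0.0406
gripper_force: 0.0
```

Run:
```python
from h import *
from workcell import robot
c=robot.capture('wrist');c=robot.capture('wrist');cv2.imwrite('pics/w7.png',c['img'][...,::-1])
P=world(c)
ok=(c['range_z']>0)&(P[...,2]>.0165)&(P[...,2]<.027)&(abs(P[...,0]-.467)<.04)&(abs(P[...,1]+.157)<.04)
p=P[ok];r=rect(p[:,:2]);print('cap',len(p),r,np.percentile(p[:,2],[5,50,95]))
go(r[0]/1000,r[1]/1000,.0035,r[4]+90)
```

```text
cap 1381 [ 468.6 -159.1   60.    16.8  -25.9] [0.02008376 0.02139158 0.02260082]
t 13.62 tcp [ 0.4669 -0.1569  0.127 ] closing 64.0 q6 -1.58 tilt [ 0.0011 -0.0009] shift [ -2.3  -1.2 123.5] yaw -0.001 unit tool x-> [-0.899  0.438 -0.001] y-> [ 0.438  0.899 -0.   ]
```

View pics/w7.png

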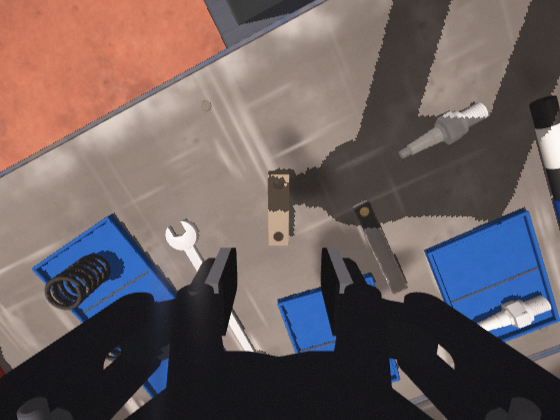

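The cap at (278,208) lies square between the fingers and measures 60.0 × 16.8 mm. The gauge and spanner are clear of the descent.

Request:
carry_out([
  [[-2.5,-1.5,30],0],
  [[-2.5,-1.5,60],0],
  [[-2.5,-1.5,90],0],
  [[-2.5,-1.5,110],0],
  [[-2.5,-1.5,120],0],
  [[-2.5,-1.5,123],0],
  [[-2.5,-1.5,123],0],
  [[-2.5,-1.5,123],0],
])

```text
t: 14.28
position: [0.4686, -0.1594, 0.0046]
tcp_rot: [0.707, 3.06, -0.001]
ft_force: [-0.5, -0.5, -0.5]
gripper_width: 0.0406
gripper_force: 0.0
```

Request:
carry_out([
  [[0,0,0],0],
  [[0,0,0],0],
  [[0,0,0],0],
  [[0,0,0],0],
  [[0,0,0],0],
  [[0,0,0],0],
  [[0,0,-20],0],
  [[0,0,-50],0],
], jaw=-1)

```text
t: 14.95
position: [0.4656, -0.1577, 0.0531]
tcp_rot: [-0.706, -3.056, -0.002]
ft_force: [0.3, -0.1, 0.3]
gripper_width: 0.0162
gripper_force: 34.5
```

```bash
python3 -c "
from h import *
go(.590,-.1582,.12,-8)"
```

```text
t 14.95 tcp [ 0.4656 -0.1577  0.0531] closing 64.0 q6 -1.58 tilt [-0.0044  0.0021] shift [-111.7   54.   -67.5] yaw 1.257 unit tool x-> [-0.899  0.438  0.005] y-> [ 0.438  0.899 -0.   ]
```

Request:
carry_out([
  [[0,0,-40],0.1],
  [[-20,10,-65],0.22],
  [[-45,22,-65],0.34],
  [[-70,34,-65],0.46],
  [[-95,46,-65],0.58],
  [[-110,54,-65],0.7],
  [[-110,54,-65],0.82],
  [[-110,54,-65],0.94],
])

```text
t: 15.62
position: [0.5914, -0.1582, 0.1194]
tcp_rot: [2.022, 2.403, 0.001]
ft_force: [-0.3, -0.1, -1.0]
gripper_width: 0.0161
gripper_force: 34.5
```

Request:
carry_out([
  [[0,0,0],0.1],
  [[0,0,0],0.2],
  [[0,0,0],0.3],
  [[0,0,0],0.317],
  [[0,0,0],0.317],
  [[0,0,0],0.317],
  [[0,0,0],0.317],
  [[0,0,0],0.317],
])

```text
t: 16.28
position: [0.59, -0.1583, 0.1191]
tcp_rot: [2.37, 2.062, -0.0]
ft_force: [0.0, -0.1, -0.8]
gripper_width: 0.0162
gripper_force: 34.5
```

Run:
```python
from h import *
from workcell import robot
c=robot.capture('wrist');c=robot.capture('wrist');cv2.imwrite('pics/w8.png',c['img'][...,::-1])
go(.589,-.1583,.0075,-8)
```

```text
t 16.38 tcp [ 0.59   -0.1583  0.119 ] closing -8.0 q6 -0.24 tilt [-0.0001 -0.0001] shift [-1.000e-01 -1.000e+00  1.115e+02] yaw 0.0 unit tool x-> [ 0.139  0.99  -0.   ] y-> [ 0.99  -0.139 -0.   ]
```

View pics/w8.png

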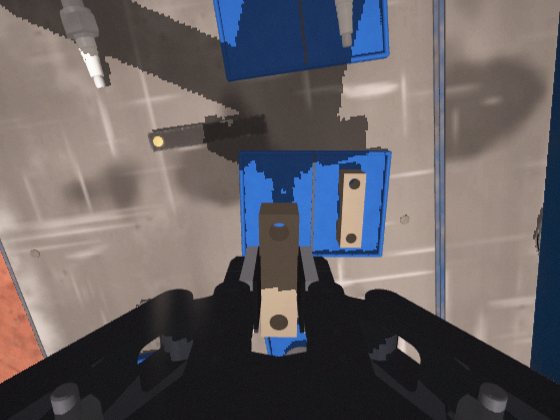

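The cap is held parallel to the fixed cap at (351,208), over the empty left half of the tray. Now I lower it.

Request:
carry_out([
  [[0,-1,25],0],
  [[0,-1,55],0],
  [[0,-1,85],0],
  [[0,-1,102],0],
  [[0,-1,109],0],
  [[0,-1,111.5],0],
  [[0,-1,111.5],0],
  [[0,-1,111.5],0],
])

```text
t: 17.05
position: [0.5895, -0.1584, 0.0082]
tcp_rot: [2.37, 2.06, 0.001]
ft_force: [-0.1, -0.5, -0.4]
gripper_width: 0.0162
gripper_force: 35.1
```

Run:
```python
from h import *
from workcell import robot
c=robot.capture('top')
print(robot.get_obs()['ft_force'])
go(.589,-.1583,.0070,-8)
```

```text
[ 0.41823283 -0.22764666 -0.59238774]
t 17.1 tcp [ 0.5898 -0.1585  0.0082] closing -8.0 q6 -0.24 tilt [ 0.0013 -0.0007] shift [ 0.1 -0.8  1.2] yaw -0.0 unit tool x-> [ 0.139  0.99  -0.   ] y-> [ 0.99  -0.139  0.001]
```

Request:
carry_out([
  [[0,0,1],0],
  [[0,0,1.3],0],
  [[0,0,1.3],0],
  [[0,0,1.3],0],
  [[0,0,1.3],0],
  [[0,0,1.3],0],
  [[0,0,1.3],0],
  [[0,0,1.3],0],
])

```text
t: 17.77
position: [0.59, -0.1585, 0.0077]
tcp_rot: [2.37, 2.06, 0.001]
ft_force: [-2.7, 1.1, 8.8]
gripper_width: 0.0161
gripper_force: 36.4
```

Request:
carry_out([
  [[0,0,0],0],
  [[0,0,0],0],
  [[0,0,0],0],
  [[0,0,0],0],
  [[0,0,-10],0],
  [[0,0,-40],0],
  [[0,0,-80],0],
  [[0,0,-120],0],
], jaw=-0.46)

```text
t: 18.43
position: [0.588, -0.1578, 0.1271]
tcp_rot: [-2.37, -2.059, 0.002]
ft_force: [0.9, 0.2, 0.8]
gripper_width: 0.0229
gripper_force: 0.0
```

Run:
```python
from h import *
from workcell import robot
c=robot.capture('wrist');c=robot.capture('wrist')
P=world(c)
ok=(c['range_z']>0)&(P[...,2]>.0195)&(P[...,2]<.03)&(abs(P[...,0]-.589)<.022)&(abs(P[...,1]+.158)<.045)
p=P[ok];print('cap',len(p),rect(p[:,:2]),np.percentile(p[:,2],[5,50,95]))
go(.467,-.014,.13,0)
```

```text
cap 1346 [ 589.6 -159.2   59.8   16.9   82.1] [0.02306575 0.0244069  0.02554348]
t 18.53 tcp [ 0.5939 -0.16    0.1337] closing -8.0 q6 -0.24 tilt [ 0.0119 -0.0048] shift [ 126.9 -146.     1.5] yaw -0.14 unit tool x-> [ 0.139  0.99  -0.003] y-> [ 0.99  -0.139  0.012]
```

The cap is at (589.6,−159.2) mm, 82.1°, within 2 mm of its spot. Now the plug.

Request:
carry_out([
  [[18,-22,0],-0.03],
  [[40,-45,0],-0.06],
  [[62,-70,0],-0.09],
  [[85,-95,0],-0.12],
  [[107,-120,0],-0.14],
  [[125,-141,0],-0.14],
  [[125,-141,0],-0.14],
  [[125,-141,0],-0.14],
], jaw=0.1)

```text
t: 19.2
position: [0.4656, -0.0138, 0.1263]
tcp_rot: [-2.219, -2.223, 0.001]
ft_force: [0.2, -0.6, -0.1]
gripper_width: 0.0472
gripper_force: 0.0
```

Run:
```python
from h import *
from workcell import robot
c=robot.capture('wrist');c=robot.capture('wrist');cv2.imwrite('pics/w9.png',c['img'][...,::-1])
P=world(c);g=c['range_z']>0
def f(x,y,lo):
    ok=g&(P[...,2]>lo)&(P[...,2]<lo+.024)&(abs(P[...,0]-x)<.03)&(abs(P[...,1]-y)<.05)
    return P[ok]
p=f(.467,-.014,.006);r=rect(p[:,:2]);print('plug',len(p),r,'z',np.percentile(p[:,2],[50,99]))
# width profile along length
a=np.radians(r[4]);d=np.array([np.cos(a),np.sin(a)]);e=np.array([-d[1],d[0]])
s=(p[:,:2]-r[:2]/1000)@d;w=(p[:,:2]-r[:2]/1000)@e
for k in range(-36,36,4):
    q=w[(s>=k/1e3)&(s<(k+4)/1e3)]
    if len(q):print(k+2,np.round(1e3*np.array([q.min(),q.max(),p[(s>=k/1e3)&(s<(k+4)/1e3),2].max()]),1))
print(d);go(r[0]/1000,r[1]/1000,.005,r[4]+90)
p=f(.654,-.012,.010);print('fix',len(p),rect(p[:,:2]))
```

```text
plug 1344 [469.2 -16.2  70.   23.3  89.8] z [0.01702306 0.02286903]
-34 [-6.3 -0.2 16.2]
-30 [-6.2 -0.2 16.3]
-26 [-7.1  1.6 17.2]
-22 [-6.1  2.4 16.9]
-18 [-6.   2.4 17.2]
-14 [-6.9  3.3 18. ]
-10 [-6.8  4.1 18.4]
-6 [-6.7  5.  18.7]
-2 [-7.5  5.8 19.6]
2 [-11.6  10.9  23.6]
6 [-11.6  11.7  23.6]
10 [-11.6  11.7  23.1]
14 [-10.6  10.   23.1]
18 [-8.9  6.7 20.4]
22 [-4.7  7.5 19.1]
26 [-4.7  7.5 19.8]
30 [-4.7  7.5 19.6]
34 [-4.6  8.3 18.9]
[0.00349065 0.99999391]
t 19.3 tcp [ 0.4681 -0.0152  0.1266] closing 0.0 q6 -0.18 tilt [ 0.0018 -0.0007] shift [ -0.9   0.8 121.6] yaw 0.004 unit tool x-> [-0.     1.    -0.001] y-> [1.    0.    0.002]
fix 2108 [653.9 -13.9  89.4  59.8  89.9]
```

View pics/w9.png

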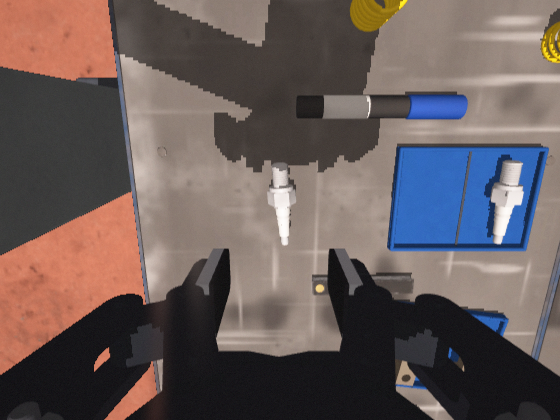

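The plug at (281,205) sits thread-end up and its axis is about 4° off world y. The hexagon spans 0 to 16 mm from centre toward +y. I will grip at (469,−9) mm, turned 4.4°.

Request:
carry_out([
  [[6,1,25],-0.077],
  [[6,1,55],-0.077],
  [[6,1,85],-0.077],
  [[6,1,108],-0.077],
  [[6,1,119],-0.077],
  [[6,1,122.5],-0.077],
  [[6,1,122.5],-0.077],
  [[6,1,122.5],-0.077],
])

```text
t: 19.97
position: [0.469, -0.0094, 0.0039]
tcp_rot: [2.135, 2.304, 0.001]
ft_force: [0.7, -0.0, -0.1]
gripper_width: 0.0468
gripper_force: 0.0
```

Request:
carry_out([
  [[0,0,0],0],
  [[0,0,0],0],
  [[0,0,0],0],
  [[0,0,0],0],
  [[0,0,0],0],
  [[0,0,0],0],
  [[0,0,-20],0],
  [[0,0,-50],0],
], jaw=-1)

```text
t: 20.63
position: [0.4659, -0.0084, 0.0529]
tcp_rot: [-2.132, -2.302, 0.004]
ft_force: [0.4, 0.2, -0.0]
gripper_width: 0.0202
gripper_force: 34.6
```

```bash
python3 -c "
from h import *
go(.598,-.005,.12,0)"
```

```text
t 20.63 tcp [ 0.4659 -0.0084  0.0529] closing 4.4 q6 -0.24 tilt [-0.0046  0.0007] shift [ -6.7 131.7 -67.7] yaw 0.077 unit tool x-> [-0.077  0.997  0.001] y-> [ 0.997  0.077 -0.005]
```

Closed at 20 mm where 24 was expected, so I check from near.

Request:
carry_out([
  [[-1,20,-30],0.01],
  [[-2,50,-66],0.02],
  [[-4,80,-66],0.04],
  [[-5,105,-66],0.06],
  [[-6,130,-66],0.077],
  [[-6,130,-66],0.077],
  [[-6,130,-66],0.077],
  [[-6,130,-66],0.077],
])

```text
t: 21.3
position: [0.5966, -0.0045, 0.1194]
tcp_rot: [-2.22, -2.221, 0.002]
ft_force: [-0.6, -0.1, -1.0]
gripper_width: 0.0203
gripper_force: 34.6
```

Run:
```python
from h import *
from workcell import robot
c=robot.capture('wrist');c=robot.capture('wrist')
cv2.imwrite('pics/w10.png',cv2.resize(c['img'][130:370,150:450,::-1],None,fx=2.4,fy=2.4,interpolation=cv2.INTER_CUBIC))
s=robot.capture('side');cv2.imwrite('pics/s10.png',cv2.resize(s['img'][130:290,180:340,::-1],None,fx=3.6,fy=3.6,interpolation=cv2.INTER_CUBIC))
go(.598,-.005,.008,0)
P=world(c);ok=(c['range_z']>0)&(P[...,2]>.09)&(abs(P[...,0]-.598)<.03)&(abs(P[...,1]+.012)<.06)
p=P[ok];b=(p[:,1]//.004)
for k in np.unique(b):
    q=p[b==k];print(int(k*4+2),len(q),np.round(1e3*np.array([np.median(q[:,0]),q[:,2].max()]),1))
```

```text
t 21.45 tcp [ 0.5964 -0.0046  0.1195] closing 0.0 q6 -0.12 tilt [-0.0017  0.0001] shift [ -0.4   1.8 111.5] yaw 0.0 unit tool x-> [-0.  1.  0.] y-> [ 1.     0.    -0.002]
-46 55 [596.2 130.1]
-42 94 [595.7 130.3]
-38 93 [595.7 131.7]
-34 122 [596.2 131.5]
-30 130 [595.9 131.9]
-26 141 [595.7 132.3]
-22 156 [595.7 132.8]
-18 197 [595.7 176.8]
-14 387 [596.6 176.9]
-10 566 [598.8 177.5]
-6 745 [599.2 177.6]
-2 845 [599.6 177.8]
2 2300 [602.7 212.5]
6 10563 [596.4 215.2]
10 5800 [597.  219.2]
14 7664 [595.2 222.7]
18 256 [596.1 221.9]
22 322 [595.7 133.6]
```

View pics/w10.png

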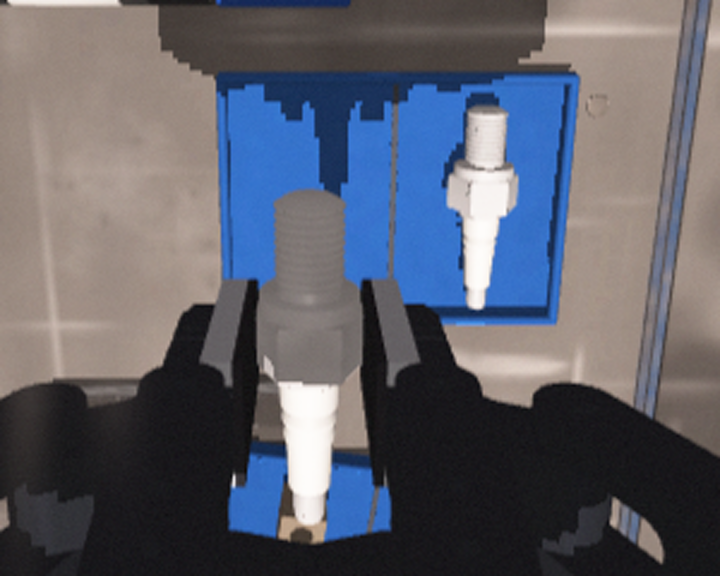

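View pics/s10.png

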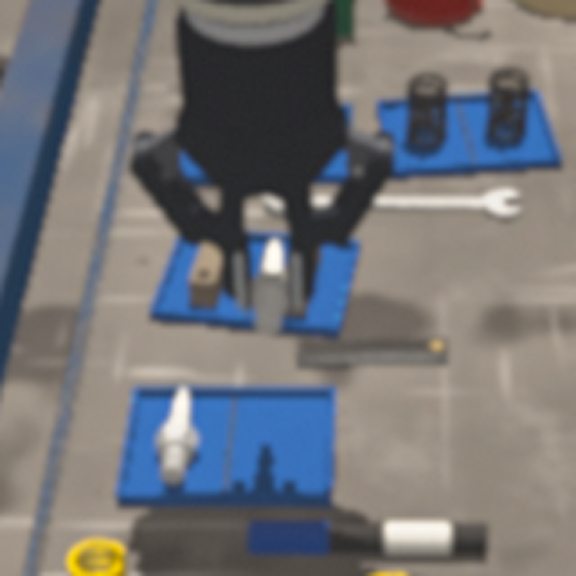

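The held plug is level: thread at +y, height profile unchanged. I check for roll from the height profile across the hexagon.

Run:
```python
from h import *
from workcell import robot
c=robot.capture('wrist');P=world(c);w=pickle.load(open('top.pkl','rb'))
for y0 in(-.010,-.006,-.002,.002):
    ok=(c['range_z']>0)&(P[...,2]>.11)&(P[...,2]<.15)&(abs(P[...,1]-y0)<.002)&(abs(P[...,0]-.5964)<.014)
    p=P[ok];b=np.round((p[:,0]-.5964)/.002).astype(int)
    print(y0,{int(k*2):round(float(np.median(p[b==k,2]))*1e3,1) for k in np.unique(b)})
cv2.imwrite('pics/w11.png',cv2.resize(c['img'][225:300,240:320,::-1],None,fx=7,fy=7,interpolation=cv2.INTER_CUBIC))
```

```text
-0.01 {-10: 132.7, -8: 133.0, -6: 136.1, -4: 136.5, -2: 136.5, 0: 136.6, 2: 136.3, 4: 136.3, 6: 136.0, 8: 132.7, 10: 137.9}
-0.006 {-10: 136.6, -8: 133.7, -6: 136.1, -4: 136.4, -2: 136.4, 0: 136.4, 2: 136.6, 4: 136.4, 6: 135.7, 8: 132.7, 10: 136.9}
-0.002 {-10: 131.6, -8: 133.4, -6: 136.4, -4: 136.6, -2: 136.4, 0: 136.3, 2: 136.2, 4: 136.3, 6: 135.7, 8: 132.4, 10: 136.3}
0.002 {-10: 130.0, -8: 131.1, -6: 134.0, -4: 135.1, -2: 135.8, 0: 136.1, 2: 135.7, 4: 134.9, 6: 133.3, 8: 130.2, 10: 135.3}
```

View pics/w11.png

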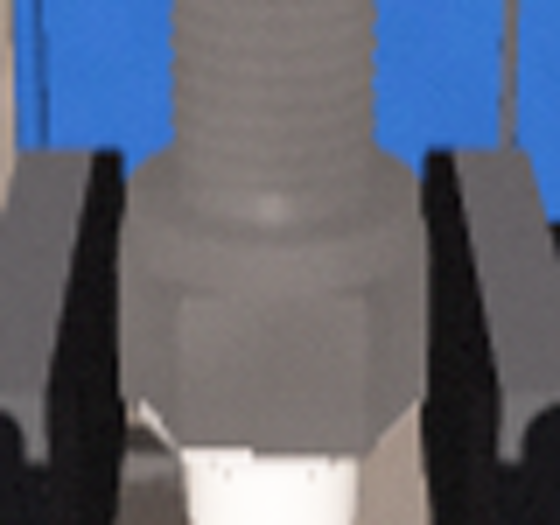

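The flat is still on top (the two facet edges are near columns 180 and 365), so it has not rolled. Now I lower it.

Request:
carry_out([
  [[0,1.5,25],0],
  [[0,1.5,55],0],
  [[0,1.5,85],0],
  [[0,1.5,102],0],
  [[0,1.5,109],0],
  [[0,1.5,111.5],0],
  [[0,1.5,111.5],0],
  [[0,1.5,111.5],0],
])

```text
t: 22.17
position: [0.5996, -0.0048, 0.0089]
tcp_rot: [2.221, 2.221, 0.001]
ft_force: [-0.4, 0.5, -0.3]
gripper_width: 0.0207
gripper_force: 34.6
```

Run:
```python
from h import *
from workcell import robot
c=robot.capture('top')
print(robot.get_obs()['ft_force'])
go(.598,-.005,.0070,0)
```

```text
[ 0.38427273  0.5161976  -1.00716902]
t 22.22 tcp [ 0.6    -0.0048  0.009 ] closing -0.0 q6 -0.12 tilt [ 0.0015 -0.0003] shift [-0.2 -2.   2. ] yaw -0.0 unit tool x-> [ 0.  1. -0.] y-> [ 1.    -0.     0.001]
```

Request:
carry_out([
  [[0,-1.5,0],0],
  [[0,-1.5,1],0],
  [[0,-1.5,2],0],
  [[0,-1.5,2],0],
  [[0,-1.5,2],0],
  [[0,-1.5,2],0],
  [[0,-1.5,2],0],
  [[0,-1.5,2],0],
])

```text
t: 22.88
position: [0.5983, -0.0048, 0.0077]
tcp_rot: [2.221, 2.221, 0.001]
ft_force: [-2.4, 0.3, 12.1]
gripper_width: 0.0204
gripper_force: 35.5
```

Request:
carry_out([
  [[0,0,0],0],
  [[0,0,0],0],
  [[0,0,0],0],
  [[0,0,0],0],
  [[0,0,-10],0],
  [[0,0,-40],0],
  [[0,0,-80],0],
  [[0,0,-120],0],
], jaw=-0.37)

```text
t: 23.55
position: [0.5968, -0.0046, 0.1271]
tcp_rot: [-2.22, -2.22, 0.003]
ft_force: [0.9, 0.0, 0.1]
gripper_width: 0.0269
gripper_force: 0.0
```

Run:
```python
from h import *
from workcell import robot
c=robot.capture('wrist');c=robot.capture('wrist')
P=world(c)
ok=(c['range_z']>0)&(P[...,2]>.012)&(P[...,2]<.03)&(abs(P[...,0]-.597)<.022)&(abs(P[...,1]+.012)<.045)
p=P[ok];r=rect(p[:,:2]);print('plug',len(p),r,np.percentile(p[:,2],[5,50,99]))
b=(p[:,1]//.01)
for k in np.unique(b):
    q=p[b==k];print(int(k*10+5),np.round(1e3*np.array([(q[:,0].min()+q[:,0].max())/2,q[:,2].max()]),1))
print(np.round(robot.get_obs()['position'],3))
t=robot.capture('top');t0=pickle.load(open('top.pkl','rb'))
cv2.imwrite('pics/end.png',cv2.resize(t['img'][125:290,140:450,::-1],None,fx=2.5,fy=2.5,interpolation=cv2.INTER_CUBIC))
Q=world(t)
for n,(u0,v0,u1,v1),zz in [('gauge',(280,185,302,240),.01),('wrench',(360,168,384,268),.008)]:
    z=Q[v0:v1,u0:u1,2];m=cv2.morphologyEx((z>.004).astype(np.uint8),cv2.MORPH_OPEN,np.ones((2,2)));v,u=np.nonzero(m);print(n,rect(plane(t,np.c_[u+u0,v+v0],zz)[:,:2]))
```

```text
plug 1272 [597.9  -6.5  80.1  24.5  78.4] [0.01573839 0.01992791 0.02588222]
-45 [598.   18.7]
-35 [597.6  21.3]
-25 [598.1  21.4]
-15 [597.7  25.5]
-5 [598.2  26.6]
5 [597.8  25.8]
15 [598.3  22.7]
25 [599.2  21.9]
35 [612.9  12.1]
[ 0.603 -0.005  0.133]
gauge [ 5.405e+02 -1.014e+02  9.050e+01  2.500e+01 -1.000e-01]
wrench [ 535.5 -248.6  183.5   33.3    2.5]
```

View pics/end.png

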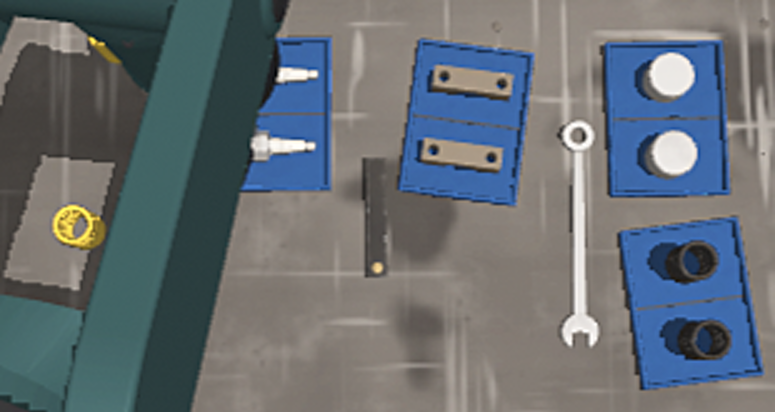

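All four parts stand in their trays. The gauge (375,215) and spanner (579,235) are at the same pixels as before, and the plug is parallel to its neighbour.

```bash
python3 -c "
from workcell import robot
print(robot.hand_in())"
```

```text
the job is handed in; nothing more can be done
None
```

I set the spring, tappet, bearing cap and spark plug down in the empty halves of their trays, each within about 3 mm of the middle, left the gauge and spanner unmoved, and handed the job in at about 24 s.

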